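# Unhinge the scrap caddy's lid and stand it to dry

## Task

Take the green lid off the grey scrap caddy so that it can dry: swing it up by its white-ended tab until it stands vertical on its hinge rod, lift it straight up off the rod, and stand it, tab up, fully down in the slot of the wooden stand, about centred along the slot. Let go of it there, and leave the mug where it stands.

Things in the scene. Friction and masses are not known exactly. Their poses are not given: they have to be found in the camera images.
- caddy: Grey open plastic box, fixed, 105 (x) x 180 (y) x 85 mm high; origin at the centre of its underside, back at +x. Behind the back wall a steel hinge rod, 8 mm thick, runs along y at x = +73.5, z = +91 mm between brackets at y = +-71 mm. The lid's two hooks sit on it with 2 to 4 mm of play (8 mm sideways); no stop or stay: an unheld lid falls.
- lid: Green lid, ~0.2 kg. Origin on hinge axis, x to the tab, z out of its top face. Starts shut, x opposite to the caddy's. In mm: plate x 12 to 130, 188 wide, 12 thick. Tab ends in a white boss (cylinder along y, 22 dia, 26 long) at x=164, y=z=0: pinch the flat ends from above, it pivots in the grip. Hooks at y=+-55, 21 thick, end at x=-14, open to -x: off the rod once vertical and raised 20 mm.
- stand: Light wooden stand, fixed; origin at the centre of its underside. Base 110 (x) x 200 (y) x 10 mm. Two walls 170 mm long form one slot along y at x = 0: 32 mm wide from z = 10 to 60 mm, flaring at 45 degrees to 67 mm at the top, z = 78 mm. A lid fully down has its origin about 24 mm above the stand's underside and may lean up to 20 degrees; its faces may look either way.
- mug: White mug with a small flower print, 88 mm across, 99 mm high, standing loose at the back of the worktop; origin at the centre of its underside. A bystander.
There are look-alikes about, which are no part of the job. Leave any yellow look-alike of the caddy alone.

How it is judged (in metres and radians):
On the way, in this order (a step that is already met when the one before it is completed fails the run):
1. the lid is swung up to vertical (within 17 degrees) with its hooks still on the rod (x of lid in the frame of caddy between 0.055 and 0.092 m and angle between lid's own x axis and vertical below 0.3 rad and z of lid in the frame of caddy below 0.105 m), for 0.1 s.
2. the upright lid is lifted up off the rod, 25 mm or more above it and within 50 mm of being over it (z of lid in the frame of caddy above 0.116 m and angle between lid's own x axis and vertical below 0.4 rad and x of lid in the frame of caddy between 0.0235 and 0.1235 m and y of lid in the frame of caddy between -0.05 and 0.05 m), for 0.05 s.
At the end, for the whole second after the job is handed in: The lid stands tab up in the stand's slot, leaning less than 25 degrees, its hinge axis less than 40 mm above the stand's underside, within 20 mm of the slot's middle plane and within 30 mm of centred along the slot, at rest; the mug is within 30 mm of where it stood (x of lid in the frame of stand between -0.02 and 0.02 m and y of lid in the frame of stand between -0.03 and 0.03 m and z of lid in the frame of stand below 0.04 m and angle between lid's own x axis and vertical below 0.44 rad and linear speed of lid below 0.02 m/s and distance of mug from where it was at the start of the episode below 0.03 m); the robot touches nothing.
It fails at once if the mug is shifted by more than 30 mm or tipped (distance of mug from where it was at the start of the episode above 0.03 m or angle between mug's own z axis and vertical above 0.35 rad).
It also fails if it takes over 51 s, if anything falls off the work surface, if the arm or the gripper's body presses on something with over 40 N, if the wrist force passes 120 N, or if a joint passes its speed limit or range.

## Robot

A 6-joint arm with a two-finger parallel gripper is mounted at the origin on the work surface; the furniture and walls round the work are solid. World frame = base frame: x ahead of the robot, y to its left, z up, the work surface at z = 0. Lengths are in mm, angles in rad, forces in N, time in s.
With the tool pointing down it reaches from about 250 to 725 mm from the base axis. Payload 9.7 kg.
Tool frame: the origin (TCP) lies at the very end of the fingers, on their centre line; the grasp point (between the pads) lies 19 mm behind it; z points along the fingers, y is the line along which they close (so a half turn about z gives the same grasp; the last joint's range is limited). The gripper opens to 85 mm and grips with 20 to 120 N. Pads are 22 mm wide; open, the fingers measure 114 mm over their backs; the gripper's body (76 mm by 85 mm) begins 54 mm behind the grasp point. The pads swing forward as they close: fully open they stand 13 mm farther back than shut.
Start: joints at [1.136, 0.087, 0.176, 1.66, 0, 1.571], TCP at [231.673, 498.823, 205.684] pointing down, gripper open.
Joint ranges: [-3.13, 3.13], [-0.85, 1.81], [-1.15, 1.24], [-2.2, 2.28], [-1.44, 1.52], [-3.14, 3.14]. Speed limits (rad/s): [2.22, 2.22, 2.57, 3.14, 3.14, 3.14].

## Interface

Orientations are given as a rotation vector (axis times angle).
In Python, from plant import robot, vision gives the robot as it stands. The module is installed in compiled form; this text tells all that it offers.
- The arm moves only by the tool play_rows, never from a script. Its argument "deltas" is a list of rows, each a list of 3 entries, a list of its own where there are three numbers: the turn, a rotation vector about the world's x, y, z in rad, then the shift along the world's x, y, z in cm, then the finger opening in cm, from 0 to 8.54. In form: [[[wx, wy, wz], [dx, dy, dz], jaw], ...]. A call has 1 to 5 rows; each row shifts and turns the commanded pose from where the row before left it; what a row does not reach is not made up. A row lasts 1/12 s, in which the tool goes at most 41.7 mm and 7.16 degrees, less where a joint would pass 70% of its speed; a pose out of reach is approached as far as the arm can. A call is refused whole if a number of a shift passes 4.17 or a number of a turn 0.125, either way. A call with a gripper value outside its range is refused whole. The fingers move at their own pace and stop on an object; "squeeze" is the grip in N (left out, the last holds). Time passes only in rows, so rows that do not move let the fingers close. It gives the time, the measured TCP pose, the force, the opening and the grip force at its end, in the units of the state.
- robot.read_state(): the state, without advancing time (a new reading comes with each control period).
- vision.capture(name): name is "side" or "top"; returns a dict with "color" (420x560x3 uint8, red, green, blue), "camera_matrix" (3x3 intrinsics, pixels), "extrinsics" (4x4, takes a point from camera to world coordinates). Camera axes: x right, y down, z forward; pixel columns grow to the right and rows downward; lengths in mm; the calibration is good to about 2 mm. A picture is of the moment at which its call begins. There is no depth.
- robot.sign_off(): hands the job in; it is judged then, once.
The state is a dict: "clock": time; "joints": joint angles; "dq": joint speeds; "tau": joint torques, N m; "position": TCP position; "tcp_rot": TCP orientation; "ft_force": force on the tool from outside, world axes, zero at the start; "torque": the same for the moment, N m; "gripper_width": finger opening in mm; "grasp_force": force on a finger pad.
Only numpy, scipy, OpenCV 4.12 (cv2) and the standard library are available. Lean on these libraries where they do the work, as an engineer would, in place of code of your own. Each camera call takes 0.05 s, during which the arm holds its last target. There are 200 camera calls.

## Working session

There is one attempt and no reset: what is moved stays moved. The work goes in short steps, Python scripts to look and compute and a tool call to move; the robot and the scene stay as the last step left them, time stands still between calls to the robot, and variables do not carry over. Pictures are saved under pics/ and viewed, at most 10 in all, crops included, and the job is handed in when it is done.

Besides the shell and the picture viewer there is one more tool, called after "Call:" in YAML: its name, and indented under it one key for each argument. play_rows: Moves the arm, as the interface text tells. Its arguments: {"type":"object","properties":{"deltas":{"type":"array"},"squeeze":{"type":"number"}},"required":["deltas"]}

```bash
mkdir -p pics
cat > h.py <<'E'
from plant import robot, vision
import numpy as np, cv2
def cap(n):
    d=vision.capture(n); return d['color'],np.array(d['camera_matrix']),np.array(d['extrinsics'])
def ray(K,T,u,v):
    d=T[:3,:3]@np.linalg.solve(K,[u,v,1.]); return T[:3,3],d/np.linalg.norm(d)
def onz(K,T,u,v,z):
    o,d=ray(K,T,u,v); return o+d*(z-o[2])/d[2]
def proj(K,T,p):
    c=np.linalg.inv(T)@np.append(p,1); q=K@c[:3]; return q[:2]/q[2]
def tri(r1,r2):
    (a,d),(b,e)=r1,r2; s=np.linalg.lstsq(np.c_[d,-e],b-a,rcond=None)[0]
    return (a+s[0]*d+b+s[1]*e)/2, np.linalg.norm(a+s[0]*d-b-s[1]*e)
E
python3 - <<'E'
from h import *
for n in('top','side'):
    c,K,T=cap(n); cv2.imwrite(f'pics/{n}0.png',c[:,:,::-1]); print(n,K.round(1).tolist(),T.round(3).tolist())
    np.savez(f'{n}0.npz',c=c,K=K,T=T)
print(robot.read_state())
E
```

```text
top [[477.6, 0.0, 284.4], [0.0, 477.6, 215.0], [0.0, 0.0, 1.0]] [[0.02, -0.994, 0.105, 368.776], [-1.0, -0.021, -0.006, 31.751], [0.008, -0.105, -0.994, 1186.608], [0.0, 0.0, 0.0, 1.0]]
side [[472.9, 0.0, 275.5], [0.0, 472.9, 216.5], [0.0, 0.0, 1.0]] [[0.996, 0.043, -0.081, 536.917], [0.092, -0.547, 0.832, -877.082], [-0.008, -0.836, -0.549, 690.226], [0.0, 0.0, 0.0, 1.0]]
{'clock': 0.1, 'joints': array([1.13600848e+00, 8.73642643e-02, 1.75228355e-01, 1.65976081e+00,
       1.24301506e-05, 1.57080287e+00]), 'dq': array([-0.00102034,  0.00112015,  0.00190437,  0.00094047, -0.00015447,
       -0.00234927]), 'tau': array([-2.23903021e-04, -5.21557617e+01,  4.65655267e+01,  1.59612374e-02,
        6.00648627e-05, -8.72761234e-06]), 'position': array([231.57599261, 498.63464836, 205.08408766]), 'tcp_rot': array([-6.77552505e-01, -3.06740228e+00,  1.68346391e-03]), 'ft_force': array([ 0.18905786,  0.87954686, -0.0052008 ]), 'torque': array([-0.02012799,  0.02230667,  0.03345888]), 'grasp_force': 0.0, 'gripper_width': 85.43228117339888}
```

View pics/top0.png

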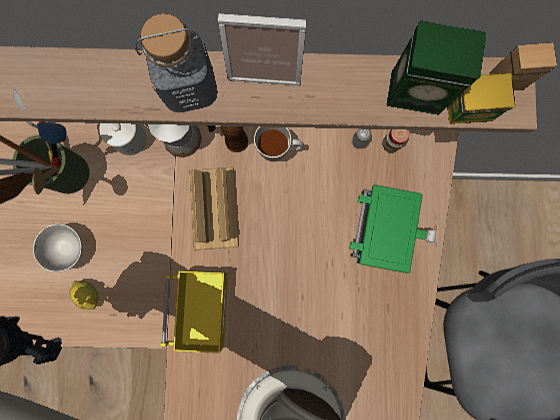

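View pics/side0.png

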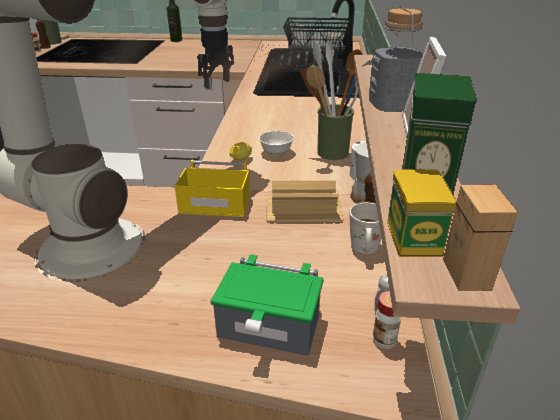

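The top view shows the green-lidded caddy at (392,228), with its tab and boss at (431,235) pointing to world −y. The stand is at (214,208), the mug at (274,142) and the yellow look-alike at (200,310). In the side view the lid is at (270,290) and its boss at (254,325).

Candidates for the caddy are the green-lidded grey box (top 392,228) and the yellow open box (200,310). Only the first has a grey body, a green lid and a white-ended tab. The green tea box (440,65) sits on the shelf. I'll confirm the caddy in a crop and measure it.

Run:
```python
from h import *
D={n:np.load(n+'0.npz') for n in('top','side')}
t,s=D['top'],D['side']
def blob(d,lo,hi,box):
    x0,y0,x1,y1=box; h=cv2.cvtColor(d['c'][y0:y1,x0:x1],cv2.COLOR_RGB2HSV)
    m=cv2.inRange(h,lo,hi); n,l,st,ce=cv2.connectedComponentsWithStats(m)
    i=1+np.argmax(st[1:,4]); return (l==i).astype(np.uint8),ce[i]+[x0,y0],st[i]
mt,ct,st=blob(t,(0,0,150),(180,60,255),(424,222,440,248)); print('boss top',ct,st)
ms,cs,ss=blob(s,(0,0,150),(180,60,255),(240,312,268,336)); print('boss side',cs,ss)
print(tri(ray(t['K'],t['T'],*ct),ray(s['K'],s['T'],*cs)), onz(t['K'],t['T'],*ct,99))
mg,cg,sg=blob(t,(50,120,60),(80,255,255),(345,175,440,285))
mo=cv2.morphologyEx(mg,cv2.MORPH_OPEN,np.ones((25,25)))
c=max(cv2.findContours(mo,0,2)[0],key=cv2.contourArea)[:,0]+[345,175]
w=np.array([onz(t['K'],t['T'],u,v,97)[:2] for u,v in c.astype(float)]).astype(np.float32)
r=cv2.minAreaRect(w); print('plate',r,cv2.boxPoints(r).round(1).tolist())
# stand base: wood contour
a=cv2.resize(t['c'][165:290,340:450],None,fx=3.5,fy=3.5,interpolation=2)
b=cv2.resize(t['c'][155:260,175:255],None,fx=4.15,fy=4.15,interpolation=2)
h=max(a.shape[0],b.shape[0]); im=np.zeros((h,a.shape[1]+b.shape[1],3),np.uint8); im[:a.shape[0],:a.shape[1]]=a; im[:b.shape[0],a.shape[1]:]=b
print(im.shape,a.shape); cv2.imwrite('pics/crop1.png',im[:,:,::-1])
```

```text
boss top [430.84415584 235.18181818] [ 3  8  9 12 77]
boss side [252.70860927 324.51655629] [  5   7  17  13 151]
(array([ 442.82081387, -311.74707343,   96.09084464]), np.float64(3.610329301016003)) [ 444.39577126 -310.51440866   99.        ]
plate ((460.6382141113281, -220.0001983642578), (123.64698028564453, 170.80751037597656), 89.45508575439453) [[374.70001220703125, -281.0], [545.5, -282.6000061035156], [546.5999755859375, -159.0], [375.79998779296875, -157.39999389648438]]
(438, 717, 3) (438, 385, 3)
```

View pics/crop1.png

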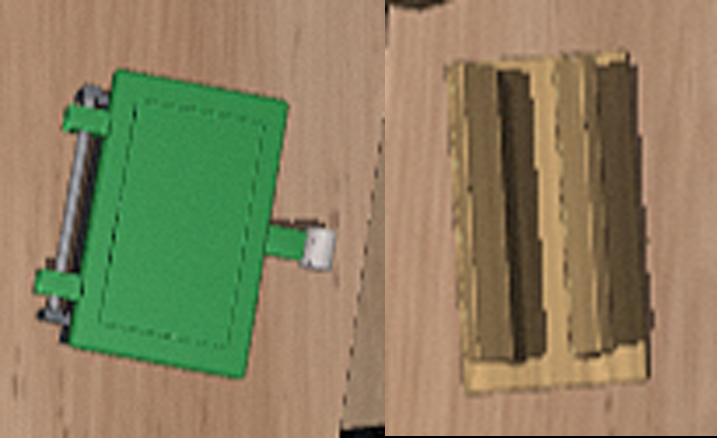

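The crop confirms the job's caddy. The grey box has its rod on the left at crop x≈40–95, lid corners at (117,70), (288,102), (244,379) and (70,346), and the white boss at (320,249). The stand's base corners are at about (450,60), (628,52), (650,380) and (467,393).

Run:
```python
from h import *
t=np.load('top0.npz');K,T=t['K'],t['T']
f=lambda p,s,o,z:np.array([onz(K,T,x/s+o[0],y/s+o[1],z) for x,y in p])
L=f([(117,70),(288,102),(244,379),(70,346)],3.5,(340,165),97)
print('lid',L.round(1).tolist(),L.mean(0),[np.linalg.norm(L[i]-L[i-1]).round(1) for i in range(4)])
d=(L[1]+L[2]-L[0]-L[3])[:2]; d/=np.linalg.norm(d); e=(L[0]+L[1]-L[2]-L[3])[:2]; e/=np.linalg.norm(e)
print('lid x dir',d,np.degrees(np.arctan2(d[1],d[0])),'side dir',e,np.degrees(np.arctan2(e[1],e[0])))
o=L.mean(0)[:2]-71*d; print('hinge origin',o,'boss pred',o+164*d)
print('boss',f([(320,249)],3.5,(340,165),100))
print('rod ends',f([(92,92),(55,318)],3.5,(340,165),95).round(1).tolist())
S=f([(450-385,60),(628-385,52),(650-385,380),(467-385,393)],4.15,(175,155),10)
print('stand',S.round(1).tolist(),S.mean(0),[np.linalg.norm(S[i]-S[i-1]).round(1) for i in range(4)])
e=(S[0]+S[1]-S[2]-S[3])[:2];print(np.degrees(np.arctan2(e[1],e[0])))
e=(S[0]-S[3])[:2];print(np.degrees(np.arctan2(e[1],e[0])))
W=f([(465-385,62),(545-385,357),(575-385,354),(645-385,345),(500-385,360),(605-385,350)],4.15,(175,155),78);print('walltops',W.round(1).tolist())
for p in [(o[0],o[1],78)]: print(proj(K,T,p))
from scipy.spatial.transform import Rotation as R
s=robot.read_state();print(R.from_rotvec(s['tcp_rot']).as_matrix().round(3))
```

```text
lid [[558.1, -179.4, 97.0], [539.1, -292.5, 97.0], [356.9, -262.0, 97.0], [376.0, -148.9, 97.0]] [ 457.51449021 -220.71875891   97.        ] [np.float64(184.7), np.float64(114.6), np.float64(184.7), np.float64(114.6)]
lid x dir [-0.16582161 -0.98615577] -99.54496671355834 side dir [ 0.98626716 -0.16515779] -9.506401018465796
hinge origin [ 469.28782444 -150.70169955] boss pred [ 442.09308058 -312.43124511]
boss [[ 442.15592778 -311.51010184  100.        ]]
rod ends [[543.3, -163.3, 95.0], [393.9, -139.4, 95.0]]
stand [[602.8, 261.0, 10.0], [610.0, 154.1, 10.0], [412.9, 134.9, 10.0], [403.0, 242.8, 10.0]] [507.15384783 198.21187472  10.        ] [np.float64(200.6), np.float64(107.1), np.float64(198.0), np.float64(108.4)]
5.369521891679146
5.189379476659238
walltops [[588.3, 239.2, 78.0], [422.0, 187.9, 78.0], [424.0, 171.3, 78.0], [429.8, 132.3, 78.0], [419.8, 213.0, 78.0], [426.6, 154.6, 78.0]]
[359.535662   223.69416491]
[[-0.907  0.421 -0.   ]
 [ 0.421  0.907 -0.001]
 [ 0.    -0.001 -1.   ]]
```

Call:
play_rows:
  deltas:
    - [[0,0,-0.062],[1.0,-3.86,0],8.5]
    - [[0,0,-0.062],[1.0,-3.86,0],8.5]
    - [[0,0,-0.062],[1.0,-3.86,0],8.5]
    - [[0,0,-0.062],[1.0,-3.86,0],8.5]
    - [[0,0,-0.062],[1.0,-3.86,0],8.5]
  squeeze: 40

```text
clock: 0.52
position: [281.5, 304.0, 205.2]
tcp_rot: [-1.146, -2.925, 0.001]
ft_force: [0.2, -0.0, 0.2]
gripper_width: 84.9
grasp_force: 0.0
```

Call:
play_rows:
  deltas:
    - [[0,0,-0.062],[1.0,-3.86,0],8.5]
    - [[0,0,-0.062],[1.0,-3.86,0],8.5]
    - [[0,0,-0.062],[1.0,-3.86,0],8.5]
    - [[0,0,-0.062],[1.0,-3.86,0],8.5]
    - [[0,0,-0.062],[1.0,-3.86,0],8.5]

```text
clock: 0.93
position: [331.4, 111.0, 205.6]
tcp_rot: [1.584, 2.713, 0.0]
ft_force: [1.3, -0.4, -0.8]
gripper_width: 85.0
grasp_force: 0.0
```

Run:
```python
from h import *
t,s=np.load('top0.npz'),np.load('side0.npz')
R=lambda d,p:ray(d['K'],d['T'],*p)
print('shelf corner',tri(R(t,(535,128)),R(s,(393,287))),tri(R(t,(535,128)),R(s,(395,310))))
print('mug',onz(t['K'],t['T'],272,142,90))
print(robot.read_state()['position'])
```

```text
shelf corner (array([ 634.97730516, -442.97436585,  311.61239055]), np.float64(2.355806949237555)) (array([ 640.57269706, -455.85288634,  287.53697633]), np.float64(5.730716593607154))
mug [656.36614445  57.55254382  90.        ]
[331.42272666 111.04227458 205.61144142]
```

Call:
play_rows:
  deltas:
    - [[0,0,-0.062],[1.0,-3.86,0],8.5]
    - [[0,0,-0.062],[1.0,-3.86,0],8.5]
    - [[0,0,-0.062],[1.0,-3.86,0],8.5]
    - [[0,0,-0.062],[1.0,-3.86,0],8.5]
    - [[0,0,-0.062],[1.0,-3.86,0],8.5]

```text
clock: 1.35
position: [381.5, -82.3, 205.7]
tcp_rot: [1.985, 2.434, 0.0]
ft_force: [0.6, 0.6, -0.2]
gripper_width: 84.9
grasp_force: 0.0
```

Call:
play_rows:
  deltas:
    - [[0,0,-0.062],[1.0,-3.86,0],8.5]
    - [[0,0,-0.062],[1.0,-3.86,0],8.5]
    - [[0,0,-0.062],[1.0,-3.86,0],8.5]
    - [[0,0,-0.062],[1.0,-3.86,0],8.5]
    - [[0,0,-0.062],[1.0,-3.86,0],8.5]

```text
clock: 1.77
position: [431.5, -275.3, 205.3]
tcp_rot: [-2.337, -2.099, -0.0]
ft_force: [0.1, 0.6, 0.2]
gripper_width: 84.9
grasp_force: 0.0
```

Call:
play_rows:
  deltas:
    - [[0,0,-0.062],[1.1,-3.6,-2],8.5]
    - [[0,0,0],[0,0,-2.5],8.5]

```text
clock: 1.93
position: [443.8, -313.9, 160.0]
tcp_rot: [2.404, 2.019, -0.001]
ft_force: [0.8, -0.7, -0.7]
gripper_width: 85.1
grasp_force: 0.0
```

Run:
```python
from h import *
from scipy.spatial.transform import Rotation as R
ims=[]
for n in('top','side'):
    c,K,T=cap(n); np.savez(f'{n}1.npz',c=c,K=K,T=T)
    u,v=proj(K,T,(442,-312,95)).astype(int); u=min(max(u,60),500); v=min(max(v,60),360)
    ims.append(cv2.resize(c[v-60:v+60,u-60:u+60],None,fx=3.3,fy=3.3,interpolation=2)); print(n,u-60,v-60)
cv2.imwrite('pics/c2.png',np.hstack(ims)[:,:,::-1])
s=robot.read_state();print(s['position'],R.from_rotvec(s['tcp_rot']).as_matrix().round(3),s['joints'].round(2))
```

```text
top 370 176
side 193 264
[ 440.64938225 -308.4087033   156.21507386] [[ 0.167  0.986 -0.007]
 [ 0.986 -0.167  0.005]
 [ 0.004 -0.007 -1.   ]] [-0.61  0.05  0.04  1.57  0.    1.13]
```

View pics/c2.png

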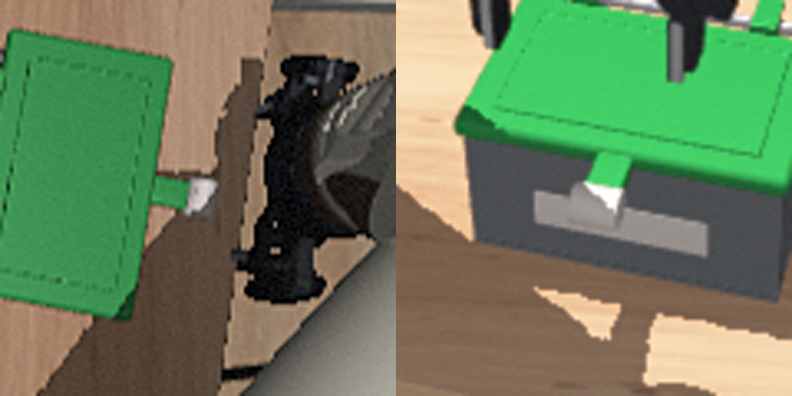

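The crop shows the open gripper above and slightly to the right of the boss. The boss is at top pixel (431,236), and the fingertips are near (449,209) and (442,254) in the top view and (278,288) in the side view. I'll check those against the calibration.

Run:
```python
from h import *
p=robot.read_state()['position']; print(p)
t,s=np.load('top1.npz'),np.load('side1.npz')
for k in (1,-1):
    q=p+np.array([.986,-.167,0])*46*k+[0,0,13]
    print(q,proj(t['K'],t['T'],q),proj(s['K'],s['T'],q))
print(tri(ray(t['K'],t['T'],442,254),ray(s['K'],s['T'],193+85,264+24)))
b=np.array([442.1,-312,91]);print(proj(t['K'],t['T'],b+[0,0,5]),proj(s['K'],s['T'],b))
```

```text
[ 440.64938225 -308.4087033   156.21507386]
[ 486.00538225 -316.0907033   169.21507386] [443.42841159 213.83680981] [278.65637783 295.62271873]
[ 395.29338225 -300.7267033   169.21507386] [436.87025633 256.04706936] [224.45641859 286.05728425]
(array([ 441.76443166, -306.50112547,  173.25158178]), np.float64(84.41194441529787))
[431.09342533 236.27809852] [253.43049972 326.63651077]
```

Call:
play_rows:
  deltas:
    - [[0,0,0],[0,-0.3,-3],8.5]
    - [[0,0,0],[0,0,-3],8.5]
    - [[0,0,0],[0,0,-1.5],8.5]
    - [[0,0,0],[0,0,-0.5],8.5]
    - [[0,0,0],[0,0,0],8.5]

```text
clock: 2.45
position: [442.1, -310.3, 81.4]
tcp_rot: [-2.396, -2.031, 0.0]
ft_force: [0.4, 0.6, 0.8]
gripper_width: 85.2
grasp_force: 0.0
```

Run:
```python
from h import *
c,K,T=cap('side'); u,v=253,310
cv2.imwrite('pics/c3.png',cv2.resize(c[v-75:v+75,u-90:u+90],None,fx=4,fy=4,interpolation=2)[:,:,::-1])
print(robot.read_state()['position'],robot.read_state()['ft_force'])
```

```text
[ 442.70595404 -310.84901729   82.6019046 ] [-0.6390372  -0.1285876   0.30242586]
```

View pics/c3.png

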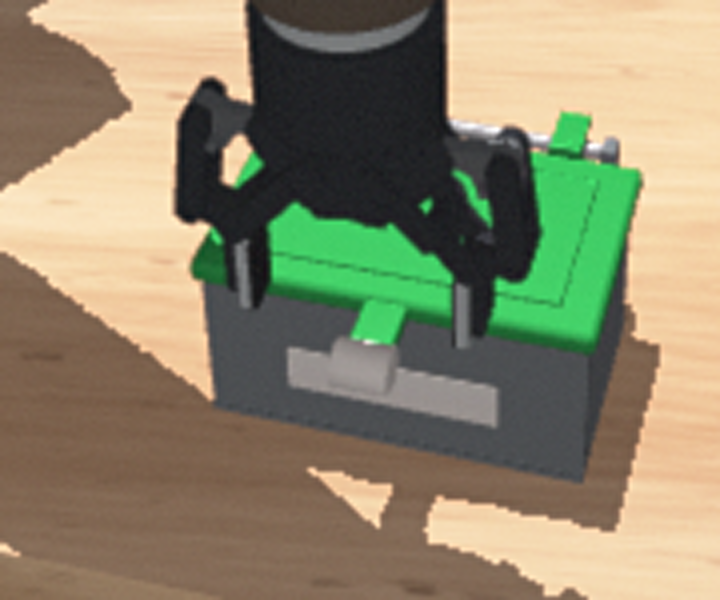

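The fingers straddle the boss, with tips at crop (247,305) and (462,347) and the boss at (362,365). I'll lower 10 mm and close.

Call:
play_rows:
  deltas:
    - [[0,0,0],[0,-0.1,-1.0],8.5]
    - [[0,0,0],[0,0,0],4]
    - [[0,0,0],[0,0,0],2]
    - [[0,0,0],[0,0,0],2]
    - [[0,0,0],[0,0,0],2]
  squeeze: 40

```text
clock: 2.92
position: [442.6, -312.5, 71.7]
tcp_rot: [2.398, 2.029, 0.0]
ft_force: [-0.3, -0.3, -0.3]
gripper_width: 38.4
grasp_force: 0.0
```

Call:
play_rows:
  deltas:
    - [[0,0,0],[0,0,0],2]
    - [[0,0,0],[0,0,0],2]
    - [[0,0,0],[0,0,0],2]
    - [[0,0,0],[0,0,0],2]

```text
clock: 3.25
position: [442.6, -312.6, 71.5]
tcp_rot: [2.398, 2.029, 0.0]
ft_force: [-0.8, -0.5, 3.7]
gripper_width: 23.9
grasp_force: 39.1
```

Call:
play_rows:
  deltas:
    - [[0,0,0],[0.02,0.14,2.14],2]
    - [[0,0,0],[0.07,0.41,2.1],2]
    - [[0,0,0],[0.11,0.68,2.03],2]
    - [[0,0,0],[0.16,0.94,1.92],2]

```text
clock: 3.58
position: [445.6, -290.7, 153.4]
tcp_rot: [-2.398, -2.028, 0.001]
ft_force: [-0.4, -0.8, -2.1]
gripper_width: 23.7
grasp_force: 39.3
```

Call:
play_rows:
  deltas:
    - [[0,0,0],[0.2,1.17,1.78],2]
    - [[0,0,0],[0.23,1.4,1.61],2]
    - [[0,0,0],[0.27,1.59,1.41],2]
    - [[0,0,0],[0.3,1.76,1.19],2]

```text
clock: 3.92
position: [455.9, -231.1, 213.5]
tcp_rot: [-2.398, -2.029, 0.001]
ft_force: [0.4, 0.6, -3.5]
gripper_width: 23.0
grasp_force: 39.3
```

Run:
```python
from h import *
c,K,T=cap('side'); cv2.imwrite('pics/c4.png',cv2.resize(c[150:380,150:400],None,fx=2.4,fy=2.4,interpolation=2)[:,:,::-1])
print(robot.read_state()['position'],robot.read_state()['ft_force'])
```

```text
[ 456.76956693 -228.82824971  215.83359832] [ 0.70588791  1.70812623 -0.08349874]
```

View pics/c4.png

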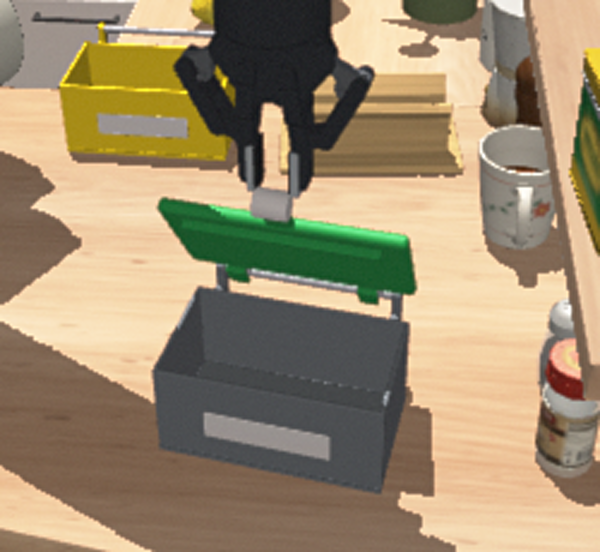

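The crop shows the lid at about 60°, with its hooks on the rod. The boss at crop (272,207) looks low between the fingertips at (248,185) and (298,190), so I'll check the grip by projection.

Run:
```python
from h import *
c,K,T=cap('side'); c2,K2,T2=cap('top'); p=robot.read_state()['position']; print(p)
for z in(0,10,19,30): print(z,(proj(K,T,p+[0,0,z])-[150,150])*2.4)
# boss centre by ray vs hinge circle
o=np.array([469.3,-150.7,91]); d=np.array([-.166,-.986,0])
for th in range(40,80,4):
    b=o+164*(np.cos(np.radians(th))*d+np.sin(np.radians(th))*np.array([0,0,1])); print(th,b.round(),((proj(K,T,b)-150)*2.4).round(1),end=' | ')
u,v=proj(K,T,p+[0,0,10]).astype(int)
u2,v2=proj(K2,T2,p+[0,0,10]).astype(int)
a=cv2.resize(c[v-30:v+30,u-30:u+30],(390,390),interpolation=2);b=cv2.resize(c2[v2-30:v2+30,u2-30:u2+30],(390,390),interpolation=2)
cv2.imwrite('pics/c5.png',np.hstack([a,b])[:,:,::-1])
```

```text
[ 456.43409049 -230.95855869  213.35153232]
0 [277.32888728 218.59055758]
10 [277.04845163 207.13878784]
19 [276.79275245 196.69714721]
30 [276.47588776 183.75777409]
40 [ 448. -275.  196.] [259.3 275.4] | 44 [ 450. -267.  205.] [262.1 258.9] | 48 [ 451. -259.  213.] [265.2 242.7] | 52 [ 453. -250.  220.] [268.5 226.7] | 56 [ 454. -241.  227.] [272.  211.3] | 60 [ 456. -232.  233.] [275.6 196.3] | 64 [ 457. -222.  238.] [279.4 182.1] | 68 [ 459. -211.  243.] [283.3 168.6] | 72 [ 461. -201.  247.] [287.2 156. ] | 76 [ 463. -190.  250.] [291.2 144.2] |
```

View pics/c5.png

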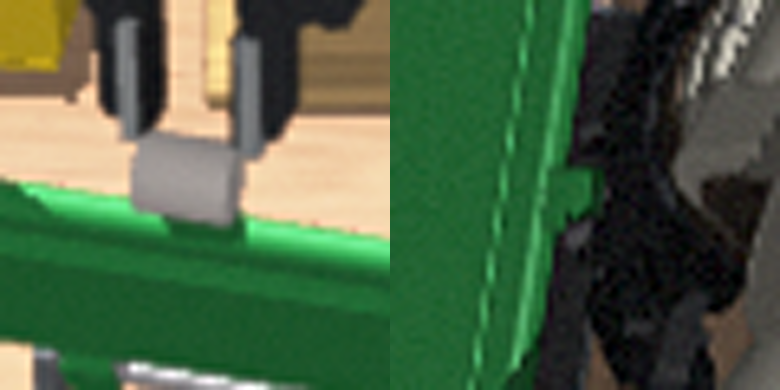

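The boss has slid to the pad ends. The real fingertips sit about 20–25 mm above the reported TCP at this opening, so the grip is too shallow. I'll lower the lid back shut and regrip about 13 mm deeper.

Call:
play_rows:
  deltas:
    - [[0,0,0],[-0.3,-1.76,-1.19],2]
    - [[0,0,0],[-0.27,-1.59,-1.41],2]
    - [[0,0,0],[-0.23,-1.4,-1.61],2]
    - [[0,0,0],[-0.2,-1.17,-1.78],2]

```text
clock: 4.4
position: [445.5, -291.9, 151.4]
tcp_rot: [-2.398, -2.028, 0.0]
ft_force: [0.8, 1.3, -1.6]
gripper_width: 23.0
grasp_force: 42.5
```

Call:
play_rows:
  deltas:
    - [[0,0,0],[-0.16,-0.94,-1.92],2]
    - [[0,0,0],[-0.11,-0.68,-2.03],2]
    - [[0,0,0],[-0.07,-0.41,-2.1],2]
    - [[0,0,0],[-0.02,-0.14,-1.8],2]
    - [[0,0,0],[0,0,0],2]

```text
clock: 4.82
position: [441.3, -313.0, 71.8]
tcp_rot: [-2.398, -2.027, 0.001]
ft_force: [1.1, -1.4, 1.5]
gripper_width: 23.1
grasp_force: 86.1
```

Call:
play_rows:
  deltas:
    - [[0,0,0],[0,0,0],6]
    - [[0,0,0],[0,0,0],6]
    - [[0,0,0],[0,0,0],6]
    - [[0,0,0],[0,0,-0.7],6]
    - [[0,0,0],[0,0,-0.8],6]
  squeeze: 60

```text
clock: 5.23
position: [442.7, -312.7, 59.4]
tcp_rot: [2.397, 2.029, 0.0]
ft_force: [-0.8, 0.0, -0.1]
gripper_width: 59.5
grasp_force: 0.0
```

Run:
```python
from h import *
c,K,T=cap('side'); u,v=253,315
cv2.imwrite('pics/c6.png',cv2.resize(c[v-45:v+45,u-60:u+60],None,fx=6,fy=6,interpolation=2)[:,:,::-1])
s=robot.read_state();print(s['position'],s['ft_force'],s['gripper_width'])
```

```text
[ 441.90969172 -311.97955473   57.17217718] [-0.34343819 -0.87283999 -2.07124086] 59.81762894017129
```

View pics/c6.png

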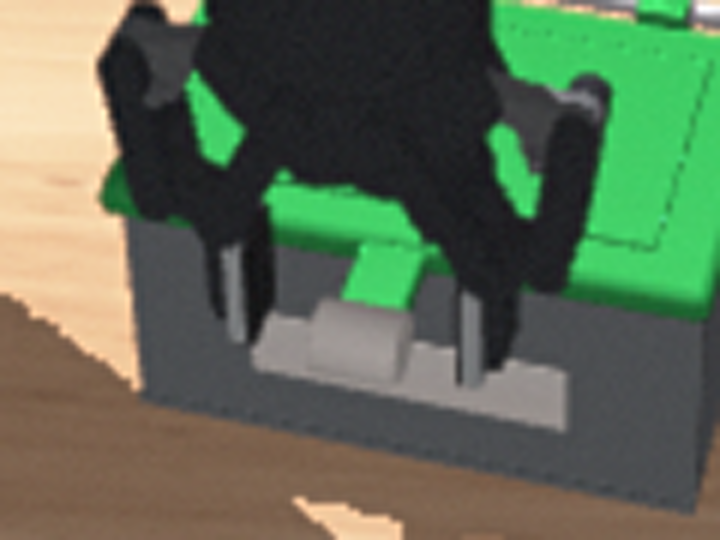

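The fingertips at crop (238,342) and (468,385) are now about 7 mm below the boss centre at (360,342). I'll go 4 mm lower and close.

Call:
play_rows:
  deltas:
    - [[0,0,0],[0,0,-0.4],6]
    - [[0,0,0],[0,0,0],2]
    - [[0,0,0],[0,0,0],2]
    - [[0,0,0],[0,0,0],2]
    - [[0,0,0],[0,0,0],2]
  squeeze: 60

```text
clock: 5.7
position: [442.5, -312.4, 55.9]
tcp_rot: [2.398, 2.03, 0.0]
ft_force: [-0.9, 0.0, 2.0]
gripper_width: 24.4
grasp_force: 60.0
```

Call:
play_rows:
  deltas:
    - [[0,0,0],[0,0,0],2]
    - [[0,0,0],[0,0,0],2]

```text
clock: 5.87
position: [442.5, -312.4, 55.9]
tcp_rot: [2.398, 2.03, 0.0]
ft_force: [-1.9, 1.6, 2.8]
gripper_width: 24.8
grasp_force: 60.1
```

Call:
play_rows:
  deltas:
    - [[0,0,0],[0.02,0.14,2.14],2]
    - [[0,0,0],[0.07,0.41,2.1],2]
    - [[0,0,0],[0.11,0.68,2.03],2]
    - [[0,0,0],[0.16,0.94,1.92],2]

```text
clock: 6.2
position: [445.6, -290.7, 137.7]
tcp_rot: [-2.398, -2.028, 0.002]
ft_force: [0.8, 0.3, -4.4]
gripper_width: 24.8
grasp_force: 59.1
```

Call:
play_rows:
  deltas:
    - [[0,0,0],[0.2,1.17,1.78],2]
    - [[0,0,0],[0.23,1.4,1.61],2]
    - [[0,0,0],[0.27,1.59,1.41],2]
    - [[0,0,0],[0.3,1.76,1.19],2]

```text
clock: 6.53
position: [455.9, -231.4, 197.8]
tcp_rot: [2.399, 2.028, -0.002]
ft_force: [0.4, -1.2, -5.1]
gripper_width: 24.8
grasp_force: 59.1
```

Call:
play_rows:
  deltas:
    - [[0,0,0],[0.32,1.89,0.95],2]
    - [[0,0,0],[0.34,2.0,0.69],2]
    - [[0,0,0],[0.35,2.07,0.42],2]
    - [[0,0,0],[0,0,0],2]

```text
clock: 6.87
position: [466.6, -170.0, 218.8]
tcp_rot: [2.395, 2.031, 0.0]
ft_force: [-1.1, -1.0, -1.7]
gripper_width: 24.5
grasp_force: 58.9
```

Run:
```python
from h import *
c,K,T=cap('side'); np.savez('side2.npz',c=c,K=K,T=T)
cv2.imwrite('pics/c7.png',cv2.resize(c[150:350,170:370],None,fx=3,fy=3,interpolation=2)[:,:,::-1])
s=robot.read_state();print(s['position'],s['ft_force'],s['gripper_width'])
```

```text
[ 466.47715389 -171.25104549  218.2408168 ] [-0.71443976 -2.79512726 -1.49842227] 24.556260394061873
```

View pics/c7.png

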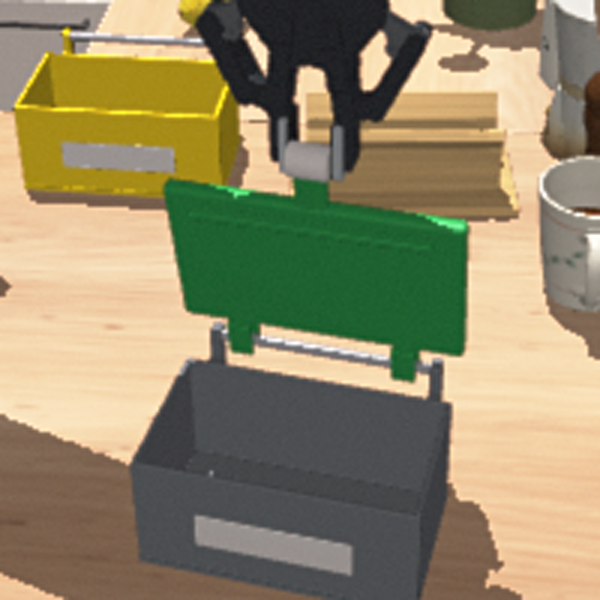

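The boss is now well inside the pads (crop 310,158), the hooks are on the rod and the lid is about 7° short of vertical. I'll finish the swing, hold, then lift.

Call:
play_rows:
  deltas:
    - [[0,0,0],[0.3,1.9,0.14],2]
    - [[0,0,0],[0,0,0],2]
    - [[0,0,0],[0,0,0],2]
    - [[0,0,0],[0,0,0],2]

```text
clock: 7.25
position: [468.9, -153.8, 218.9]
tcp_rot: [-2.398, -2.029, 0.001]
ft_force: [-1.6, -2.7, -3.6]
gripper_width: 24.3
grasp_force: 58.9
```

Call:
play_rows:
  deltas:
    - [[0,0,0],[0,0,1],2]
    - [[0,0,0],[0,0,1],2]
    - [[0,0,0],[0,0,1],2]
    - [[0,0,0],[0,0,1],2]
    - [[0,0,0],[0,0,1],2]

```text
clock: 7.67
position: [469.3, -153.0, 271.1]
tcp_rot: [2.398, 2.029, 0.002]
ft_force: [-0.0, -0.2, -2.3]
gripper_width: 24.1
grasp_force: 59.0
```

Run:
```python
from h import *
c,K,T=cap('side'); np.savez('side3.npz',c=c,K=K,T=T)
c2,_,_=cap('top')
cv2.imwrite('pics/c8.png',np.hstack([cv2.resize(c[130:330,170:370],(400,400)),cv2.resize(c2[140:290,300:450],(400,400))])[:,:,::-1])
s=robot.read_state();print(s['position'],s['ft_force'],s['gripper_width'])
```

```text
[ 469.76443658 -153.19837013  271.89155921] [ 0.50526493  0.351749   -3.20765072] 24.273176964088343
```

View pics/c8.png

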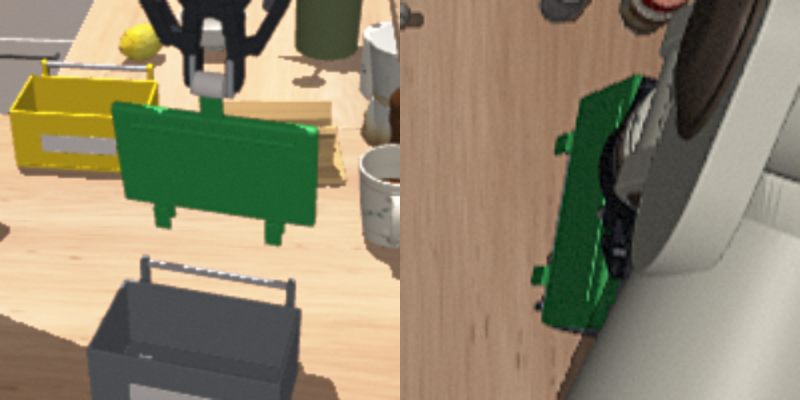

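The side crop shows the lid hanging upright from the boss (211,82), with the hooks (163,227) and (273,244) well clear of the rod. I'm carrying it to above the stand.

Call:
play_rows:
  deltas:
    - [[0,0,0.0215],[0.3,1.5,1],2]
    - [[0,0,0.0215],[0.3,2.5,1],2]
    - [[0,0,0.0215],[0.3,3.5,0],2]
    - [[0,0,0.0215],[0.3,3.5,0],2]
    - [[0,0,0.0215],[0.3,3.5,0],2]

```text
clock: 8.18
position: [484.1, -6.6, 289.6]
tcp_rot: [-2.286, -2.155, -0.001]
ft_force: [-0.2, -0.3, -2.0]
gripper_width: 24.2
grasp_force: 59.1
```

Call:
play_rows:
  deltas:
    - [[0,0,0.0215],[0.3,3.5,0],2]
    - [[0,0,0.0215],[0.3,3.5,0],2]
    - [[0,0,0.0215],[0.3,3.5,0],2]
    - [[0,0,0.0215],[0.3,3.5,0],2]
    - [[0,0,0.0215],[0.3,3.0,0],2]

```text
clock: 8.6
position: [498.9, 164.4, 289.3]
tcp_rot: [-2.164, -2.276, -0.001]
ft_force: [-0.0, -0.7, -3.2]
gripper_width: 24.5
grasp_force: 59.2
```

Call:
play_rows:
  deltas:
    - [[0,0,0.0215],[0.3,2.0,0],2]
    - [[0,0,0.0215],[0.4,1.5,0],2]
    - [[0,0,0],[0,0,0],2]
    - [[0,0,0],[0,0,0],2]
    - [[0,0,0],[0,0,0],2]

```text
clock: 9.02
position: [506.2, 196.4, 289.4]
tcp_rot: [2.118, 2.32, -0.0]
ft_force: [-0.3, -0.7, -2.7]
gripper_width: 24.0
grasp_force: 59.2
```

Run:
```python
from h import *
from scipy.spatial.transform import Rotation as R
s3=np.load('side3.npz');K,T=s3['K'],s3['T']; t=np.load('top0.npz')
print('hooks lifted',tri(ray(K,T,251.5,243.5),ray(t['K'],t['T'],352.9,242.4)),tri(ray(K,T,306.5,252),ray(t['K'],t['T'],361,194.4)))
for b,l in((np.array([469.8,-153,304]),0),): 
  print('pred',proj(K,T,b),[proj(K,T,b+[54*k,-9*k,-178]) for k in(-1,1)])
st=robot.read_state();p=st['position'];Rm=R.from_rotvec(st['tcp_rot']).as_matrix();print(p,st['ft_force'],st['gripper_width'],np.degrees(np.arctan2(*(Rm[:2,1][::-1]))))
for n in('side','top'):
  c,K,T=cap(n); np.savez(n+'4.npz',c=c,K=K,T=T)
  m=cv2.inRange(cv2.cvtColor(c,cv2.COLOR_RGB2HSV),(50,120,40),(80,255,255))
  k=proj(K,T,p+[0,0,-60]).astype(int); 
  nn,l,stt,ce=cv2.connectedComponentsWithStats(m)
  for i in range(1,nn):
    if stt[i,4]>150: print(n,stt[i],ce[i].round(1))
  b=p+[0,0,33]
  ux=np.array([np.cos(.0925),np.sin(.0925),0])
  for x in(130,12,-14):
    print(x,[proj(K,T,b+[0,0,x-164]+ux*k).round(1).tolist() for k in((-94,94) if x>0 else (-65,-45,45,65))])
  if n=='side':
    i=max(range(1,nn),key=lambda i:stt[i,4] if abs(ce[i][0]-k[0])<40 else 0); mm=(l==i)
    for u in range(stt[i][0],stt[i][0]+stt[i][2],6):
      r=np.where(mm[:,u])[0]; print((u,r.min(),r.max()),end=' ')
    print()
```

```text
hooks lifted (array([ 419.06671631, -128.14988242,  130.4145531 ]), np.float64(7.32799485210806)) (array([ 527.90397153, -145.55845915,  129.35318519]), np.float64(5.264851607310347))
pred [277.09361545 172.69207673] [array([250.71409505, 249.87743029]), array([305.35288533, 258.34279818])]
[506.21872703 196.4362513  289.36885856] [-0.26921703 -0.68138287 -2.66540194] 23.996192821602328 5.228639384022984
side [ 413   74   63   48 2175] [443.5  96.3]
side [ 267  100   80   60 3426] [305.9 128.4]
side [410 136  52  52 559] [437.7 152.1]
side [403 216  48  31 649] [426.2 229. ]
130 [[265.8, 109.9], [345.5, 109.3]]
12 [[266.8, 155.2], [342.1, 154.7]]
-14 [[278.4, 164.5], [286.3, 164.4], [321.9, 164.1], [329.9, 164.1]]
(267, np.int64(108), np.int64(133)) (273, np.int64(108), np.int64(149)) (279, np.int64(107), np.int64(149)) (285, np.int64(107), np.int64(159)) (291, np.int64(108), np.int64(149)) (297, np.int64(108), np.int64(148)) (303, np.int64(100), np.int64(148)) (309, np.int64(100), np.int64(148)) (315, np.int64(108), np.int64(148)) (321, np.int64(107), np.int64(149)) (327, np.int64(107), np.int64(159)) (333, np.int64(107), np.int64(149)) (339, np.int64(107), np.int64(149)) (345, np.int64(106), np.int64(120)) 
top [ 412   21   74   58 2552] [448.5  49.2]
top [194 142  12  40 212] [199.4 157.8]
130 [[197.9, 240.3], [192.6, 142.6]]
12 [[207.4, 243.2], [202.6, 156.5]]
-14 [[208.5, 230.5], [208.0, 221.4], [205.7, 180.9], [205.2, 172.0]]
```

The hang shows about a 5° tilt, with the hooks about 15 mm toward +y. I'll shift −12 mm in y so the hooks go down the slot centre, then lower.

Call:
play_rows:
  deltas:
    - [[0,0,0],[0.1,-1.2,-1.0],2]
    - [[0,0,0],[0,0,-2],2]
    - [[0,0,0],[0,0,-2],2]
    - [[0,0,0],[0,0,-1.0],2]
    - [[0,0,0],[0,0,0],2]

```text
clock: 9.53
position: [506.3, 183.8, 227.1]
tcp_rot: [-2.118, -2.318, 0.005]
ft_force: [-0.6, 0.3, -2.4]
gripper_width: 23.9
grasp_force: 59.3
```

Run:
```python
from h import *
c,K,T=cap('side'); p=robot.read_state()['position']; print(p)
m=cv2.inRange(cv2.cvtColor(c,cv2.COLOR_RGB2HSV),(50,120,40),(80,255,255))
for u in (273,285,297,315,327,340):
  r=np.where(m[90:215,u])[0]+90; print(u,r.min(),r.max(),end=' | ')
# predicted image rows of slot features for comparison with tilt hypotheses
b=p+[0,0,35]
for a in (0,3,5,7,9):
  t=np.radians(a); ax=np.array([-.09*np.sin(t),.996*np.sin(t),-np.cos(t)])
  print('\n',a,[proj(K,T,b+ax*q).round(1).tolist() for q in (34,152,178)],(b+ax*178).round(1),end='')
S=np.array([507.2,198.2,0]);n=np.array([-.09,.996,0])
print('\nwall near top row',proj(K,T,S-33.5*n+[0,0,78]),'far',proj(K,T,S+33.5*n+[0,0,78]),'outer near',proj(K,T,S-50*n+[0,0,78]))
g=c[120:215,300].astype(int); print([(120+i,g[i].tolist()) for i in range(35,95,3)])
```

```text
[506.64952927 184.11330642 228.7767597 ]
273 134 173 | 285 134 173 | 297 135 173 | 315 135 173 | 327 134 181 | 340 134 167 | 
 0 [[305.0, 134.8], [303.8, 178.0], [303.5, 186.9]] [506.6 184.1  85.8]
 3 [[305.0, 134.5], [303.6, 176.4], [303.4, 185.0]] [505.8 193.4  86. ]
 5 [[304.9, 134.3], [303.5, 175.3], [303.3, 183.7]] [505.3 199.6  86.5]
 7 [[304.9, 134.0], [303.5, 174.1], [303.2, 182.3]] [504.7 205.7  87.1]
 9 [[304.9, 133.7], [303.4, 172.9], [303.1, 180.9]] [504.1 211.8  88. ]
wall near top row [304.5454804  193.32926228] far [303.29873403 180.5768712 ] outer near [304.8705103  196.65384254]
[(155, [28, 90, 46]), (158, [26, 91, 43]), (161, [32, 94, 46]), (164, [21, 89, 39]), (167, [26, 91, 42]), (170, [23, 91, 42]), (173, [49, 96, 50]), (176, [249, 219, 175]), (179, [248, 221, 176]), (182, [207, 166, 112]), (185, [199, 162, 108]), (188, [208, 168, 112]), (191, [130, 107, 71]), (194, [127, 105, 69]), (197, [121, 100, 67]), (200, [132, 108, 72]), (203, [133, 107, 73]), (206, [130, 105, 71]), (209, [130, 105, 70]), (212, [131, 107, 71])]
```

The tilt is about 8°, with the hooks near y≈208 against the slot at about 199. I'll shift −8 mm and descend, watching the force.

Call:
play_rows:
  deltas:
    - [[0,0,0],[0.1,-0.8,-0.5],2]
    - [[0,0,0],[0,0,-1],2]
    - [[0,0,0],[0,0,-1],2]
    - [[0,0,0],[0,0,-0.5],2]
    - [[0,0,0],[0,0,0],2]

```text
clock: 10.0
position: [507.6, 177.0, 197.7]
tcp_rot: [-2.116, -2.32, 0.003]
ft_force: [-0.0, 0.8, -1.7]
gripper_width: 24.5
grasp_force: 59.3
```

Call:
play_rows:
  deltas:
    - [[0,0,0],[0,0,-0.8],2]
    - [[0,0,0],[0,0,-0.7],2]
    - [[0,0,0],[0,0,0],2]

```text
clock: 10.25
position: [507.8, 177.3, 182.7]
tcp_rot: [-2.116, -2.321, 0.002]
ft_force: [0.6, 1.5, -2.6]
gripper_width: 24.3
grasp_force: 59.3
```

Call:
play_rows:
  deltas:
    - [[0,0,0],[0,0,-0.8],2]
    - [[0,0,0],[0,0,-0.8],2]
    - [[0,0,0],[0,0,-0.5],2]
    - [[0,0,0],[0,0,0],2]

```text
clock: 10.58
position: [507.7, 177.2, 161.8]
tcp_rot: [-2.116, -2.321, 0.002]
ft_force: [-0.4, 2.0, -3.3]
gripper_width: 24.5
grasp_force: 59.1
```

Call:
play_rows:
  deltas:
    - [[0,0,0],[0,0,-0.4],2]
    - [[0,0,0],[0,0,-0.4],2]
    - [[0,0,0],[0,0,0],2]

```text
clock: 10.83
position: [508.0, 177.1, 154.6]
tcp_rot: [-2.117, -2.321, 0.001]
ft_force: [0.3, 1.5, -2.9]
gripper_width: 24.3
grasp_force: 59.1
```

Call:
play_rows:
  deltas:
    - [[0,0,0],[0,0,-0.3],2]
    - [[0,0,0],[0,0,-0.3],2]
    - [[0,0,0],[0,0,0],2]

```text
clock: 11.08
position: [508.0, 177.1, 148.7]
tcp_rot: [-2.117, -2.321, 0.001]
ft_force: [-0.2, 2.3, -2.0]
gripper_width: 23.9
grasp_force: 59.2
```

Run:
```python
from h import *
c,K,T=cap('side'); s=robot.read_state(); p=s['position']; print(p,s['ft_force'])
m=cv2.inRange(cv2.cvtColor(c,cv2.COLOR_RGB2HSV),(50,120,40),(80,255,255))
for u in (273,285,297,306,315,327,340):
  r=np.where(m[90:215,u])[0]+90; print(u,r.min(),r.max(),end=' | ')
S=np.array([507.2,198.2,0]);n=np.array([-.09,.996,0])
for a in (0,4,8,12):
  t=np.radians(a); ax=-n*np.sin(t)+[0,0,np.cos(t)]
  print(a,[proj(K,T,S+[0,0,24]+ax*q).round(1).tolist() for q in (12,130,164)])
```

```text
[508.06110353 177.12367492 148.95106843] [ 0.24629803  2.16964212 -2.76654739]
273 165 192 | 285 165 192 | 297 165 192 | 306 159 192 | 315 165 192 | 327 164 192 | 340 164 182 | 0 [[303.5, 200.6], [304.7, 160.5], [305.0, 148.2]]
4 [[303.5, 200.7], [304.8, 162.3], [305.2, 150.3]]
8 [[303.5, 200.9], [305.0, 164.3], [305.5, 152.8]]
12 [[303.6, 201.1], [305.2, 166.5], [305.7, 155.6]]
```

Call:
play_rows:
  deltas:
    - [[0,0,0],[0,0,-0.2],2]
    - [[0,0,0],[0,0,-0.2],2]
    - [[0,0,0],[0,0,0],2]

```text
clock: 11.38
position: [508.3, 177.2, 145.4]
tcp_rot: [2.117, 2.321, 0.001]
ft_force: [1.4, 2.0, -2.0]
gripper_width: 24.1
grasp_force: 59.3
```

Call:
play_rows:
  deltas:
    - [[0,0,0],[0,0,-0.2],2]
    - [[0,0,0],[0,0,-0.2],2]
    - [[0,0,0],[0,0,0],2]

```text
clock: 11.63
position: [509.1, 177.3, 144.8]
tcp_rot: [2.115, 2.319, 0.007]
ft_force: [-3.7, 0.5, 20.2]
gripper_width: 24.5
grasp_force: 61.3
```

Firm floor contact at 20 N, at the expected height. I'll ease off, open, and retreat straight up.

Call:
play_rows:
  deltas:
    - [[0,0,0],[0,0,0.2],2]
    - [[0,0,0],[0,0,0],4]
    - [[0,0,0],[0,0,0],7]
    - [[0,0,0],[0,0,0],7]
    - [[0,0,0],[0,0,0],7]

```text
clock: 12.05
position: [508.0, 176.9, 142.8]
tcp_rot: [-2.117, -2.321, 0.002]
ft_force: [-0.7, 0.2, 0.0]
gripper_width: 69.7
grasp_force: 0.0
```

Call:
play_rows:
  deltas:
    - [[0,0,0],[0,0,1],7]
    - [[0,0,0],[0,0,2],7]
    - [[0,0,0],[0,0,3],7]
    - [[0,0,0],[0,0,3],7]
    - [[0,0,0],[0,0,1],7]

```text
clock: 12.47
position: [508.7, 177.3, 248.2]
tcp_rot: [2.115, 2.319, 0.007]
ft_force: [1.1, 0.2, 0.7]
gripper_width: 70.0
grasp_force: 0.0
```

Run:
```python
from h import *
s=robot.read_state(); print(s['position'],s['ft_force'],s['gripper_width'])
S=np.array([507.2,198.2,0]);n=np.array([-.09,.996,0]);a=np.array([.996,.09,0])
for n_ in('side','top'):
  c,K,T=cap(n_)
  m=cv2.inRange(cv2.cvtColor(c,cv2.COLOR_RGB2HSV),(50,120,40),(80,255,255))
  if n_=='side':
    for u in (265,273,285,297,306,315,327,340,344):
      r=np.where(m[90:215,u])[0]+90; print(u,(r.min(),r.max()) if len(r) else None,end=' | ')
    for r in(168,175,182): q=np.where(m[r,240:370])[0]+240; print('row',r,q.min(),q.max())
  else:
    q=np.argwhere(m[130:260,160:260])+[130,160]; print('top rows',q.min(0),q.max(0))
  for d in (-16,-8,0,8,16):
    t=np.radians(d); ax=-n*np.sin(t)+[0,0,np.cos(t)]
    print(d,[proj(K,T,S+[0,0,24]+ax*130+a*k).round(1).tolist() for k in(-94,94)],proj(K,T,S+[0,0,24]+ax*12).round(1))
```

```text
[508.72621457 177.25547589 248.23140764] [1.11257486 0.21937307 0.71980838] 70.04677866817404
265 None | 273 (np.int64(166), np.int64(192)) | 285 (np.int64(166), np.int64(192)) | 297 (np.int64(166), np.int64(192)) | 306 (np.int64(160), np.int64(192)) | 315 (np.int64(166), np.int64(192)) | 327 (np.int64(166), np.int64(192)) | 340 (np.int64(165), np.int64(183)) | 344 None | row 168 268 341
row 175 269 341
row 182 269 340
-16 [[267.6, 156.3], [340.3, 155.8]] [303.5 200.1]
-8 [[267.5, 158.1], [341.1, 157.6]] [303.5 200.3]
0 [[267.3, 160.8], [342.0, 160.3]] [303.5 200.6]
8 [[267.2, 164.5], [342.8, 164.0]] [303.5 200.9]
16 [[267.1, 169.2], [343.5, 168.7]] [303.6 201.4]
top rows [158 213] [211 224]
-16 [[191.5, 244.4], [187.3, 159.4]] [211.6 206.8]
-8 [[199.4, 243.7], [195.0, 158.4]] [212.3 206.7]
0 [[207.7, 243.1], [203.1, 157.8]] [213.  206.7]
8 [[216.1, 242.5], [211.4, 157.3]] [213.7 206.6]
16 [[224.5, 242.1], [219.7, 157.2]] [214.4 206.6]
```

Released. Measured against the calibration, the lid is fully down, leaning about 10° and centred within about 2 mm. The gripper is clear and the mug wasn't approached, so I'm handing in.

Call:
play_rows:
  deltas:
    - [[0,0,0],[0,0,1],7]
    - [[0,0,0],[0,0,0],7]
    - [[0,0,0],[0,0,0],7]
    - [[0,0,0],[0,0,0],7]

```text
clock: 12.9
position: [507.9, 177.0, 252.2]
tcp_rot: [-2.117, -2.321, 0.002]
ft_force: [0.2, -1.0, 0.5]
gripper_width: 70.1
grasp_force: 0.0
```

```bash
python3 -c "
from plant import robot
print(robot.sign_off())"
```

```text
the job is handed in; nothing more can be done
None
```

I handed the job in at about 13 s; by my camera measurements the lid stands tab up and fully down in the stand's slot, leaning about 10° and centred to about 2 mm, with the gripper clear and the mug never approached, but sign-off returned no verdict.

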